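# Isolate, vent and unclip a spent gas filter at the vial bench

## Robot

A 6-joint arm with a two-finger parallel gripper is mounted at the origin on the work surface. World frame = base frame: x ahead of the robot, y to its left, z up, the work surface at z = 0. Lengths are in m, angles in rad, forces in N, time in s.
With the tool pointing down it reaches from about 0.35 to 0.975 m from the base axis. Payload 4.9 kg.
Tool frame: the origin (TCP) lies midway between the tips of the shut fingers; the grasp point (between the pads) lies 19 mm behind it; z points along the fingers, y is the line along which they close (so a half turn about z gives the same grasp; the last joint's range is limited). The gripper opens to 85 mm and grips with 20 to 120 N. Pads are 22 mm wide; open, the fingers measure 114 mm over their backs; the gripper's body (76 mm by 85 mm) begins 54 mm behind the grasp point. The pads swing forward as they close: fully open they stand 13 mm farther back than shut.
Start: joints at [1.104, 0.053, 1.613, -0, 1.476, -0.119], TCP at [0.213, 0.588, 0.231] pointing down, gripper open.
Joint ranges: [-3.01, 3.01], [-1.01, 2.22], [0.06, 2.58], [-1.02, 4.17], [0.09, 2.62], [-3.14, 3.14]. Speed limits (rad/s): [2.57, 2.57, 3.14, 3.14, 3.14, 3.14].

## Interface

Orientations are given as a unit quaternion [w, x, y, z].
In Python, from plant import state, grab_frame, job_done, cut_out, place_of gives the robot as it stands.
- The arm moves only by the tool jog_arm, never from a script. Its argument "motion" is text: rows parted by semicolons, each of 7 numbers parted by spaces: the opening in per cent of the stroke, from 0 (shut) to 100 (fully open), then the shift along the tool's x, y, z as a fraction of full scale, then the turn, a rotation vector about the tool's x, y, z as a fraction of full scale. A call has exactly 5 rows; each row is the pose to reach, as a shift and turn from the pose commanded when the call began, along the tool's axes at that moment; what a row does not reach only later rows make up. Full scale, the value 1, is 50 cm for a shift and 1.5 rad for a turn. A row lasts 1/8 s, in which the tool goes at most 62.5 mm and 10.7 degrees, less where a joint would pass 70% of its speed; a pose out of reach is approached as far as the arm can. A call with a number of a shift or a turn outside -1 to 1 is refused whole. A call with a gripper value outside its range is refused whole. The fingers move at their own pace and stop on an object; the grip force is fixed at half the most. Time passes only in rows, so rows that repeat a pose let the fingers close, or fill a call up. It gives the time, the measured TCP pose, the force, the opening and the grip force at its end, in the units of the state.
- state(): the state, without advancing time (a new reading comes with each control period).
- grab_frame(name): name is "scene" or "side" or "wrist"; returns a dict with "color" (480x640x3 uint8, red, green, blue), "range_z" (480x640 float32, m along the optical axis (not along the pixel's ray), 0 where there is no reading), "intrinsics" (3x3 intrinsics, pixels), "k1" (the pictures are not rectified: a ray, as slopes to the right and down, at radius r is drawn at 1 + k1 r^2 times it, then the intrinsics apply), "world_from_camera" (4x4, takes a point from camera to world coordinates). Camera axes: x right, y up, looking along -z (the intrinsics and any distortion apply to the point x, -y, -z); pixel columns grow to the right and rows downward; lengths in m; the calibration is good to about 2 mm. A picture is of the moment at which its call begins.
- job_done(): hands the job in; it is judged then, once.
Trained networks look in the newest picture that a camera, given by its name, has taken for a name from the list of things; names that differ only in an ending like _2 or _b are one class to them, and where a whole thing is asked for, a point or a joint stands for the part that bears it (a point fixed in the world has none). Each returns a list of dicts, best first, with "p" (0 to 1); they miss things now and then, are a little off and sometimes report something else, mostly with a low value. They report only what shows in the picture. A call takes as long as a camera call. They do not tell look-alikes from the thing itself.
- cut_out(camera, thing): "pixels" (480x640 bool, what is visible of it).
- place_of(camera, thing): "at" ([x, y, z] in m, in world coordinates, good to about 4 mm: a listed point, or the origin of a listed thing).
The state is a dict: "time": time; "joint_pos": joint angles; "joint_vel": joint speeds; "joint_efforts": joint torques, N m; "tool_pos": TCP position; "tool_rot": TCP orientation; "contact_force": force on the tool from outside, world axes, zero at the start; "ft_torque": the same for the moment, N m; "gripper_width": opening from 0.0 (shut) to 1.0 (fully open); "grasp_force": force on a finger pad.
Only numpy, scipy, OpenCV 4.12 (cv2) and the standard library are available. Lean on these libraries where they do the work, as an engineer would, in place of code of your own. Each camera call takes 0.05 s, during which the arm holds its last target. There are 200 camera calls.

## Task

Take the spent filter out of service: turn the blue supply handle fully closed (pointing across its pipe), then turn the yellow vent handle fully open (along its pipe) to let the pressure off, and only then lift the filter up off its sprung rail clip and stand it gently upright on the floor of the empty half of the vial tray. Do not drop the filter, leave both handles so turned, and leave the vials and everything else where they stand.

Things in the scene. Friction and masses are not known exactly. Their poses are not given: they have to be found in the camera images.
- supply_stand: fixed valve stand, blue handle. Origin at table level under the pivot; x away from the robot at yaw 0, y left. Foot x -50..110, y -40..140 mm. Pipe along y at z 66. A 20 mm tube loop: legs at (85,0) and (85,120), at z 275 arms to x 0 and a bar at x 0 from y 0 to 120 mm: above the knob when open, so a vertical gripper does not fit there; lean the tool back to the stand's -x
- supply_handle (a joint): quarter-turn handle of the supply valve, rad. 0 = closed stop: handle points to the stand's -x (across the pipe). 1.571 = open stop: handle points to the stand's +y (along the pipe). Opening turns clockwise seen from above. Starts near open. Moves against light friction (about 2 N at the knob) and stays where left
- supply_knob (a point): point on the axis of the upright round blue knob at the handle's end: knob 22 mm diameter, 50 mm tall (z 100..150 mm), this point at z 130 mm, 20 mm below its top, 70 mm from the pivot axis. The flat lever under it is 18 mm wide, its top at z 100 mm; it may swivel in a pinch since it is round
- supply_pivot (a point): point on the handle's vertical pivot axis, at the same height as the knob point (z 130 mm)
- vent_stand: fixed valve stand, yellow handle. Origin at table level under the pivot; x away from the robot at yaw 0, y left. Foot x -50..110, y -40..140 mm. Pipe along y at z 66. A 20 mm tube loop: legs at (85,0) and (85,120), at z 275 arms to x 0 and a bar at x 0 from y 0 to 120 mm: above the knob when open, so a vertical gripper does not fit there; lean the tool back to the stand's -x
- vent_handle (a joint): quarter-turn handle of the vent valve, rad. 0 = closed stop: handle points to the stand's -x (across the pipe). 1.571 = open stop: handle points to the stand's +y (along the pipe). Opening turns clockwise seen from above. Starts near closed. Moves against light friction (about 2 N at the knob) and stays where left
- vent_knob (a point): point on the axis of the upright round yellow knob at the handle's end: knob 22 mm diameter, 50 mm tall (z 100..150 mm), this point at z 130 mm, 20 mm below its top, 70 mm from the pivot axis. The flat lever under it is 18 mm wide, its top at z 100 mm; it may swivel in a pinch since it is round
- vent_pivot (a point): point on the handle's vertical pivot axis, at the same height as the knob point (z 130 mm)
- filter_rail: fixed filter holder: foot 130 x 110 mm and an upright rail plate 6 mm thick (x -3..3), 80 mm along y, top edge z 115 mm, between end posts (y +-46, top z 123 mm). Origin: table level under the rail's middle; z up. A sprung brass roller behind the rail holds the filter's clip down
- filter: loose spent filter, 150 g: white cylinder 40 mm dia., 83 mm tall, orange band; orange grip cap 30 mm dia. at z 83..125. Origin: centre of its flat underside, z up. Clip on its +x side (y +-12, out to x 43, z 40..83 mm) hangs over the rail, underside 40 mm above table. Lift straight up 36 mm to clear the rail; catch gives at about 10 N in the first 10 mm. Stands by itself
- filter_cap (a point): on the filter's axis in the middle of the orange grip cap, 105 mm above the filter's underside
- tray: fixed perforated steel vial tray 220 (x) x 160 (y) x 45 mm, walls and floor 4 mm. Origin: centre of its underside. Its +x half is packed with blue-capped vials, tops at z 58 mm; the -x half (x -106..4, y +-76 mm) is empty but for vials a and b near its two ends
- bay (a point): middle of the tray's empty half, on the floor (z 4 mm above the tray's origin): here the filter is to stand
- vial_a: bystander: loose glass vial with blue cap, 23 mm diameter, 54 mm tall, standing in the tray's empty half near an end. Origin: centre of its underside
- vial_b: bystander: loose glass vial with blue cap, 23 mm diameter, 54 mm tall, standing in the tray's empty half near an end. Origin: centre of its underside
- vial_c: bystander: loose glass vial with blue cap, 23 mm diameter, 54 mm tall, standing on the table. Origin: centre of its underside
- vial_d: bystander: loose glass vial with blue cap, 23 mm diameter, 54 mm tall, standing on the table. Origin: centre of its underside
- beaker: bystander: steel cup 64 mm diameter, 75 mm tall, on the table. Origin: centre of its underside
- spray: bystander: white bottle 60 mm diameter, 150 mm tall, on the table. Origin: centre of its underside
- wrench: bystander: wrench 130 mm long lying on the table. Origin: its middle, underside
There are look-alikes about, which are no part of the job. What is shaped like the filter but pink or purple is not meant.

How it is judged:
By the outcome, as a careful person would: the job done as asked, in the order asked, and still so for the second after the job is handed in, with the robot touching nothing.
It also fails if it takes over 72 s, if anything falls off the work surface, if the arm or the gripper's body presses on something with over 40 N, if the wrist force passes 120 N, or if a joint passes its speed limit or range.

## Working session

There is one attempt and no reset: what is moved stays moved. The work goes in short steps, Python scripts to look and compute and a tool call to move; the robot and the scene stay as the last step left them, time stands still between calls to the robot, and variables do not carry over. Pictures are saved under pics/ and viewed, at most 10 in all, crops included, and the job is handed in when it is done.

Besides the shell and the picture viewer there is one more tool, called after ">>>" as a command line: name --argument value ..., lists and objects as JSON in quotes. jog_arm: Moves the arm, as the interface text tells. Shift numbers are shares of 50 cm and turn numbers shares of 1.5 rad, none past 1 either way. Its arguments: {"type":"object","properties":{"motion":{"type":"string"}},"required":["motion"]}

```bash
mkdir -p pics; cat > a.py <<'E'
from plant import *
import cv2,numpy as np
for c in ("scene","side"):
    f=grab_frame(c); cv2.imwrite(f"pics/{c}0.png",f["color"][:,:,::-1])
    print(c,f["world_from_camera"].round(3).tolist())
    for t in "supply_stand supply_knob supply_pivot vent_stand vent_knob vent_pivot filter_rail filter filter_cap tray bay vial_a beaker spray wrench".split():
        print(t,[(round(float(d["p"]),2),np.round(d["at"],3).tolist()) for d in place_of(c,t)][:6])
s=state();print(s["time"],s["tool_pos"],s["tool_rot"])
E
python3 a.py
```

```text
scene [[-0.829, -0.474, 0.299, 1.026], [0.56, -0.704, 0.437, 0.626], [0.003, 0.529, 0.849, 1.39], [0.0, 0.0, 0.0, 1.0]]
supply_stand [(0.92, [0.593, 0.284, -0.002])]
supply_knob [(0.72, [0.584, 0.356, 0.132])]
supply_pivot [(0.33, [0.59, 0.014, 0.0])]
vent_stand [(0.94, [0.588, 0.017, 0.001]), (0.5, [0.593, 0.286, 0.132]), (0.4, [0.589, -0.148, 0.0])]
vent_knob [(0.48, [0.51, -0.436, 0.005])]
vent_pivot [(0.67, [0.594, 0.02, 0.133])]
filter_rail [(0.85, [0.587, -0.152, 0.0])]
filter [(0.93, [0.558, -0.14, 0.041]), (0.93, [0.379, -0.218, 0.003]), (0.64, [0.385, 0.072, -0.0])]
filter_cap [(0.95, [0.38, -0.221, 0.109]), (0.65, [0.558, -0.142, 0.142]), (0.65, [0.416, -0.002, 0.107]), (0.57, [0.386, 0.075, 0.105])]
tray [(0.77, [0.531, -0.377, 0.001])]
bay [(0.65, [0.48, -0.378, 0.002]), (0.58, [0.59, -0.148, 0.001])]
vial_a [(0.61, [0.509, -0.438, 0.005]), (0.58, [0.464, -0.196, -0.002]), (0.58, [0.385, 0.16, -0.001]), (0.37, [0.481, -0.32, 0.005])]
beaker [(0.85, [0.394, 0.326, -0.0])]
spray [(0.77, [0.724, -0.335, -0.0]), (0.32, [0.523, 0.03, 0.128])]
wrench [(0.6, [0.481, -0.376, 0.00
[... 716 characters left out ...]
.002])]
filter_cap [(0.85, [0.42, -0.009, 0.112]), (0.83, [0.56, -0.138, 0.142]), (0.6, [0.379, -0.213, 0.106]), (0.6, [0.385, 0.074, 0.106]), (0.48, [0.463, -0.198, 0.002]), (0.4, [0.398, 0.322, 0.001])]
tray [(0.75, [0.529, -0.377, 0.0])]
bay [(0.87, [0.475, -0.375, 0.003])]
vial_a [(0.76, [0.468, -0.199, 0.004]), (0.75, [0.484, -0.318, 0.004]), (0.74, [0.383, 0.16, -0.004]), (0.68, [0.507, -0.438, 0.002])]
beaker []
spray [(0.84, [0.728, -0.337, -0.002]), (0.55, [0.588, 0.019, 0.003])]
wrench [(0.63, [0.56, -0.137, 0.143]), (0.61, [0.434, -0.107, 0.003]), (0.2, [0.467, -0.198, 0.002])]
1.6 [0.21301017 0.58755802 0.23134069] [-4.87939260e-06  1.73016677e-01  9.84918894e-01  2.86896186e-05]
```

View pics/scene0.png

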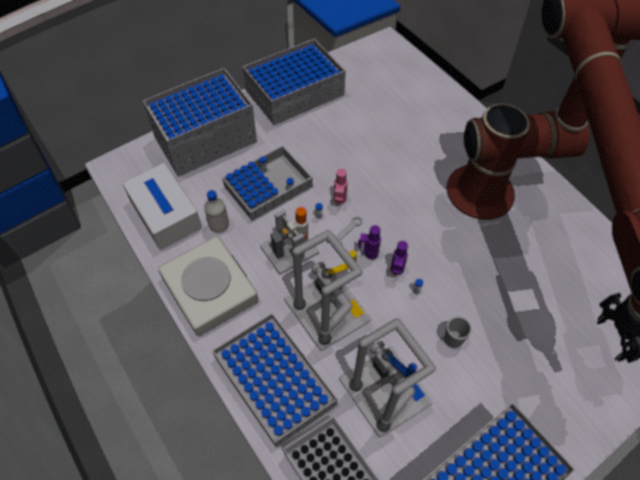

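View pics/side0.png

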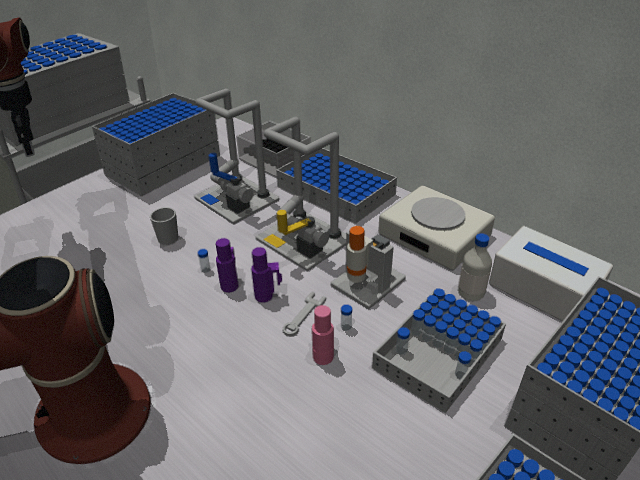

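The scene view shows the blue handle open at about (400,365), the yellow one near closed at (340,270), the orange filter at (300,225) and the tray at (268,182). The side view agrees: orange filter at (356,255), tray with vials a and b at (440,345). Next I measure the yaws.

```bash
cat > h.py <<'E'
from plant import *
import cv2,numpy as np
from scipy.spatial.transform import Rotation as R
def cloud(f):
    z=f["range_z"];v,u=np.nonzero(z>0);K=f["intrinsics"]
    k=float(f["k1"]); p=np.c_[u,v].astype(np.float64).reshape(-1,1,2)
    q=cv2.undistortPoints(p,K,np.array([k,0,0,0.]))[:,0]
    d=z[v,u];P=np.c_[q[:,0]*d,-q[:,1]*d,-d,np.ones(len(d))]
    return (f["world_from_camera"]@P.T).T[:,:3],f["color"][v,u]
def frac(target,rot,base=None):
    """shift/turn fractions from state (or base pose) to the target TCP pose"""
    s=state() if base is None else base
    p,q=np.array(s["tool_pos"]),np.array(s["tool_rot"])
    a=R.from_quat(q[[1,2,3,0]])
    return np.r_[a.inv().apply(np.array(target)-p)/.5,(a.inv()*rot).as_rotvec()/1.5].round(3)
def tool(tilt,yaw):
    """tool z leaning from down towards heading yaw by tilt; closing line horizontal, across the heading"""
    return R.from_euler("z",yaw)*R.from_matrix(np.array([[1.,0,0],[0,-1,0],[0,0,-1]]))*R.from_euler("y",tilt)
E
cat > b.py <<'E'
from h import *
C=[cloud(grab_frame(c)) for c in ("scene","side")]
def box(x,y,z):
    for n,(P,c) in zip(("scene","side"),C):
        m=(P[:,0]>x[0])&(P[:,0]<x[1])&(P[:,1]>y[0])&(P[:,1]<y[1])&(P[:,2]>z[0])&(P[:,2]<z[1])
        yield n,P[m],c[m]
for name,(X,Y) in dict(supply=(.594,.285),vent=(.589,.018)).items():
    for n,P,c in box((X-.04,X+.04),(Y+.015,Y+.105),(.255,.3)):
        a=np.polyfit(P[:,1],P[:,0],1);print(name,"bar",n,len(P),"yaw",-a[0],"x at y0",np.polyval(a,Y),P[:,2].max())
    for n,P,c in box((X-.12,X+.05),(Y-.06,Y+.12),(.105,.16)):
        c=c.astype(int);m=(c[:,2]-c[:,0]>40) if name=="supply" else (c[:,0]-c[:,2]>60)
        P=P[m];m2=P[:,2]>.14;print(name,"knob",n,m.sum(),np.median(P,0).round(4),"top",m2.sum(),P[m2].mean(0).round(4) if m2.any() else None)
for n,P,c in box((.52,.66),(-.22,-.07),(.085,.13)):
    c=c.astype(int);m=abs(c[:,0]-c[:,2])<25
    print("rail",n,m.sum(),cv2.minAreaRect(P[m][:,:2].astype(np.float32)))
for n,P,c in box((.5,.62),(-.2,-.08),(.12,.18)):
    c=c.astype(int);m=c[:,0]-c[:,2]>80;P=P[m];t=P[P[:,2]>.158];print("cap",n,P.mean(0),P[:,2].max(),len(t),t.mean(0))
for n,P,c in box((.38,.68),(-.48,-.27),(.035,.048)):
    c=c.astype(int);m=abs(c[:,0]-c[:,2])<30;print("tray",n,cv2.minAreaRect(P[m][:,:2].astype(np.float32)))
s=state();a=R.from_quat(np.array(s["tool_rot"])[[1,2,3,0]]).as_matrix().round(3);print(a.tolist(),tool(.8,0).as_matrix().round(2).tolist())
E
python3 b.py
```

```text
supply bar scene 412 yaw -0.018861062899879606 x at y0 0.5992008875120082 0.28965974438644393
supply bar side 186 yaw -0.008414747719259723 x at y0 0.5924277790611874 0.28668351473244713
supply knob scene 88 [0.5882 0.3555 0.1476] top 65 [0.585  0.3567 0.149 ]
supply knob side 127 [0.5799 0.3471 0.1326] top 44 [0.5817 0.3503 0.1464]
vent bar scene 320 yaw -0.01145012897545161 x at y0 0.5913655561659642 0.29009721779603326
vent bar side 298 yaw -0.024678241567215025 x at y0 0.5824161558758901 0.2875323468819274
vent knob scene 45 [0.5203 0.0352 0.1482] top 42 [0.5198 0.0351 0.1489]
vent knob side 169 [0.5146 0.0247 0.1349] top 68 [0.5178 0.0284 0.1474]
rail scene 705 ((0.6001203656196594, -0.14211785793304443), (0.09269148111343384, 0.09352774918079376), 41.10338592529297)
rail side 1013 ((0.5969004034996033, -0.14902308583259583), (0.09337333589792252, 0.0941082164645195), 42.64894485473633)
cap scene [ 0.56413028 -0.13631967  0.16002435] 0.16831990110355055 79 [ 0.56333214 -0.13816858  0.16289619]
cap side [ 0.56069716 -0.14317663  0.16328939] 0.16769948963673154 104 [ 0.56102028 -0.14288502  0.16400764]
tray scene ((0.532019317150116, -0.37466859817504883), (0.22458656132221222, 0.17216432094573975), 1.8111335039138794)
tray side ((0.5321124196052551, -0.37730273604393005), (0.22406616806983948, 0.16308341920375824), 2.069469928741455)
[[-0.94, 0.341, 0.0], [0.341, 0.94, -0.0], [-0.0, -0.0, -1.0]] [[0.7, 0.0, 0.72], [0.0, -1.0, 0.0], [0.72, 0.0, -0.7]]
```

```bash
cat >> h.py <<'E'
FLIP=R.from_euler("z",np.pi)
def T(tilt,yaw): return tool(tilt,yaw)*FLIP*R.from_euler("y",0)
def go(grasp,tilt,yaw,back=0.,base=None):
    r=T(tilt,yaw);return frac(np.array(grasp)+(.019-back)*r.apply([0,0,1]),r,base)
E
python3 -c "
from h import *
print(T(.8,.3).as_matrix().round(2).tolist(),go((.584,.353,.134),.8,.3,.11))"
```

```text
[[-0.67, -0.3, 0.69], [-0.21, 0.96, 0.21], [-0.72, -0.0, -0.7]] [-0.753 -0.267  0.068 -0.173 -0.514 -0.408]
```

>>> jog_arm --motion "100 -0.12 -0.04 0.01 -0.02 -0.08 -0.06; 100 -0.24 -0.08 0.02 -0.05 -0.17 -0.13; 100 -0.36 -0.12 0.03 -0.08 -0.25 -0.2; 75 -0.48 -0.17 0.04 -0.11 -0.33 -0.26; 75 -0.6 -0.21 0.05 -0.14 -0.42 -0.33"

```text
time: 2.33
tool_pos: [0.4555, 0.3898, 0.2078]
tool_rot: [0.322, -0.081, 0.942, 0.048]
contact_force: [1.3, 0.1, -0.1]
gripper_width: 0.746
grasp_force: 0.0
```

```bash
python3 -c "
from h import *
s=state();print(s['time'],s['tool_pos'],s['joint_pos'],s['contact_force'],s['gripper_width'])
print(go((.584,.353,.134),.8,.3,.11))"
```

```text
2.325 [0.4554664  0.38983416 0.20779136] [ 0.71771995 -0.31288904  2.08482293 -0.40767577  0.80763555 -0.82479485] [ 1.26754463  0.13250234 -0.11529913] 0.7461757911928028
[-0.077 -0.135  0.08  -0.033 -0.09  -0.075]
```

>>> jog_arm --motion "75 -0.04 -0.07 0.04 -0.02 -0.05 -0.04; 75 -0.077 -0.135 0.08 -0.033 -0.09 -0.075; 75 -0.077 -0.135 0.08 -0.033 -0.09 -0.075; 75 -0.077 -0.135 0.08 -0.033 -0.09 -0.075; 75 -0.077 -0.135 0.08 -0.033 -0.09 -0.075"

```text
time: 2.95
tool_pos: [0.5201, 0.3356, 0.1969]
tool_rot: [0.382, -0.136, 0.912, 0.059]
contact_force: [-0.5, -0.1, 0.4]
gripper_width: 0.75
grasp_force: 0.0
```

```bash
python3 -c "
from h import *
f=grab_frame('wrist');cv2.imwrite('pics/w1.png',f['color'][:,:,::-1])
for t in ('supply_knob','supply_pivot','supply_stand'): print(t,[(round(float(d['p']),2),np.round(d['at'],4).tolist()) for d in place_of('wrist',t)][:3])
P,c=cloud(f);c=c.astype(int);m=(c[:,2]-c[:,0]>40)&(abs(P[:,0]-.584)<.04)&(abs(P[:,1]-.353)<.04)&(P[:,2]>.105)&(P[:,2]<.16);P=P[m]
print(len(P),P.mean(0),P[P[:,2]>.145].mean(0),np.percentile(P,[2,98],axis=0))
s=state();print(s['tool_pos'])
print(go((.584,.353,.134),.8,.3,.0))"
```

```text
supply_knob [(0.87, [0.5846, 0.3562, 0.1297])]
supply_pivot [(0.98, [0.5929, 0.2861, 0.1342])]
supply_stand [(0.84, [0.5937, 0.2882, 0.0003])]
1709 [0.57551347 0.35274211 0.13094445] [0.57849766 0.35366832 0.14837204] [[0.57169652 0.344302   0.10594631]
 [0.58600406 0.36360704 0.14971197]]
[0.51993383 0.33530082 0.19634978]
[-0.004 -0.004  0.22   0.    -0.004 -0.002]
```

View pics/w1.png

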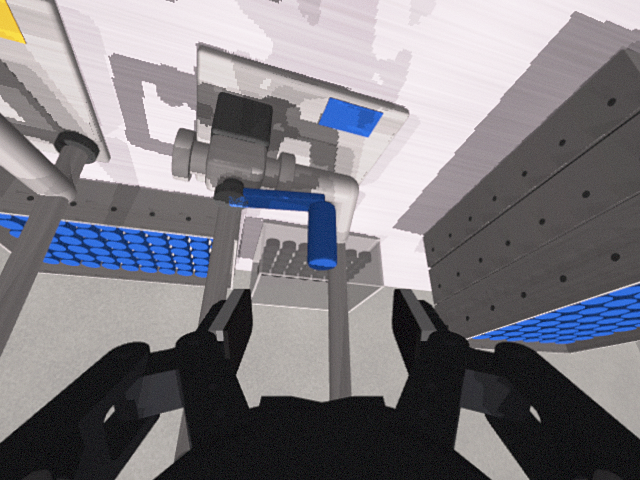

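The wrist view shows the blue knob at (322,240), centred between the fingers. I advance and grip.

>>> jog_arm --motion "75 -0.002 0 0.08 0 0 0; 75 -0.004 0 0.16 0 -0.004 0; 75 -0.004 0 0.22 0 -0.004 0; 75 -0.004 0 0.22 0 -0.004 0; 0 -0.004 0 0.22 0 -0.004 0"

```text
time: 3.78
tool_pos: [0.5963, 0.3582, 0.1209]
tool_rot: [0.385, -0.136, 0.911, 0.059]
contact_force: [0.1, -0.1, 0.4]
gripper_width: 0.552
grasp_force: 0.0
```

>>> jog_arm --motion "0 0 0 0 0 0 0; 0 0 0 0 0 0 0; 0 0 0 0 0 0 0; 0 0 0 0 0 0 0; 0 0 0 0 0 0 0"

```text
time: 4.4
tool_pos: [0.5965, 0.3591, 0.1222]
tool_rot: [0.386, -0.136, 0.91, 0.06]
contact_force: [-5.3, 3.1, 3.7]
gripper_width: 0.24
grasp_force: 58.6
```

```bash
cat > arc.py <<'E'
from h import *
import sys
px,py,a0,a1,tilt,yaw,rad=map(float,sys.argv[1:8])
s=state();g=np.array(s["tool_pos"])-.019*T(tilt,yaw).apply([0,0,1])
print(s["time"],"grasp",g.round(4),"angle",np.arctan2(g[1]-py,g[0]-px),"r",np.hypot(g[1]-py,g[0]-px),s["gripper_width"],s["contact_force"])
for a in np.linspace(a0,a1,11)[1:]:
    print(a.round(2),go((px+rad*np.cos(a),py+rad*np.sin(a),g[2]),tilt,yaw)[:3])
E
python3 arc.py .5937 .2855 1.72 3.14 .8 .3 .07
```

```text
4.4 grasp [0.5835 0.3551 0.1354] angle 1.7170060425161804 r 0.07030990401180381 0.24019912206208224 [-5.26090709  3.06395953  3.72288557]
1.86 [ 0.014  0.001 -0.015]
2.0 [ 0.028 -0.    -0.029]
2.15 [ 0.041 -0.004 -0.043]
2.29 [ 0.054 -0.011 -0.056]
2.43 [ 0.066 -0.02  -0.069]
2.57 [ 0.078 -0.032 -0.08 ]
2.71 [ 0.087 -0.046 -0.091]
2.86 [ 0.096 -0.062 -0.099]
3.0 [ 0.102 -0.079 -0.107]
3.14 [ 0.107 -0.098 -0.112]
```

>>> jog_arm --motion "0 0.014 0.001 -0.015 0 0 0; 0 0.028 0 -0.029 0 0 0; 0 0.041 -0.004 -0.043 0 0 0; 0 0.054 -0.011 -0.056 0 0 0; 0 0.066 -0.02 -0.069 0 0 0"

```text
time: 5.03
tool_pos: [0.5528, 0.3378, 0.1223]
tool_rot: [0.387, -0.137, 0.91, 0.062]
contact_force: [-8.7, 17.0, -0.9]
gripper_width: 0.237
grasp_force: 59.0
```

```bash
python3 arc.py .5937 .2855 2.43 3.18 .8 .3 .07
```

```text
5.025 grasp [0.5398 0.3337 0.1355] angle 2.4113956774974987 r 0.0723261934419974 0.23658733709974486 [-8.65663137 16.99646789 -0.94243499]
2.51 [ 0.006 -0.011 -0.006]
2.58 [ 0.012 -0.018 -0.012]
2.66 [ 0.017 -0.025 -0.018]
2.73 [ 0.022 -0.033 -0.023]
2.8 [ 0.026 -0.041 -0.028]
2.88 [ 0.03  -0.049 -0.032]
2.96 [ 0.034 -0.058 -0.036]
3.03 [ 0.037 -0.068 -0.039]
3.1 [ 0.04  -0.078 -0.042]
3.18 [ 0.042 -0.088 -0.044]
```

>>> jog_arm --motion "0 0.012 -0.014 -0.012 0 0 0; 0 0.022 -0.028 -0.023 0 0 0; 0 0.031 -0.046 -0.033 0 0 0; 0 0.038 -0.065 -0.041 0 0 0; 0 0.044 -0.085 -0.046 0 0 0"

```text
time: 5.65
tool_pos: [0.5319, 0.2895, 0.1219]
tool_rot: [0.385, -0.138, 0.91, 0.062]
contact_force: [-13.5, 43.6, 1.2]
gripper_width: 0.235
grasp_force: 65.0
```

```bash
python3 arc.py .5937 .2855 3.1 3.2 .8 .3 .071; python3 -c "
from h import *
for c in ('scene','side','wrist'):
  grab_frame(c)
  for t in ('supply_knob','supply_pivot'): print(c,t,[(round(float(d['p']),2),np.round(d['at'],4).tolist()) for d in place_of(c,t)][:3])"
```

```text
5.65 grasp [0.5188 0.2855 0.1352] angle 3.141532500312812 r 0.07485530923908175 0.2352246202459032 [-13.54844475  43.63056008   1.16190781]
3.11 [-0.006  0.002  0.006]
3.12 [-0.006  0.001  0.006]
3.13 [-0.005 -0.001  0.006]
3.14 [-0.005 -0.002  0.005]
3.15 [-0.005 -0.003  0.005]
3.16 [-0.005 -0.005  0.005]
3.17 [-0.004 -0.006  0.004]
3.18 [-0.004 -0.008  0.004]
3.19 [-0.004 -0.009  0.004]
3.2 [-0.004 -0.01   0.004]
scene supply_knob [(0.82, [0.5244, 0.2907, 0.1323])]
scene supply_pivot [(0.68, [0.5956, 0.2837, 0.1331])]
side supply_knob [(0.47, [0.5255, 0.285, 0.1299]), (0.32, [0.3808, 0.1598, -0.002])]
side supply_pivot [(0.88, [0.5967, 0.2803, 0.1289])]
wrist supply_knob [(0.71, [0.5246, 0.2874, 0.1322])]
wrist supply_pivot []
```

>>> jog_arm --motion "0 0 0.008 0 0 0 0; 60 0 0.008 0 0 0 0; 60 0 0.008 0 0 0 0; 60 0 0.008 -0.08 0 0 0; 60 0 0.008 -0.2 0 0 0"

```text
time: 6.72
tool_pos: [0.4653, 0.266, 0.1891]
tool_rot: [0.383, -0.135, 0.912, 0.058]
contact_force: [0.0, 0.2, 1.5]
gripper_width: 0.603
grasp_force: 0.0
```

```bash
python3 -c "
from h import *
s=state();q=np.array(s['tool_rot']);a=R.from_quat(q[[1,2,3,0]])
for c in ('wrist','scene','side'):
  f=grab_frame(c)
  if c=='wrist': print('cam in tool',a.inv().apply(f['world_from_camera'][:3,3]-s['tool_pos']))
  for t in ('supply_knob','supply_pivot','vent_knob','vent_pivot'): print(c,t,[(round(float(d['p']),2),np.round(d['at'],4).tolist()) for d in place_of(c,t)][:3])
print(s['time'],s['tool_pos'],s['joint_pos'],s['contact_force'])
for y in (0,.15): print(go((.519,.0335,.135),.8,y,.11))"
```

```text
cam in tool [ 0.07222089 -0.00022046 -0.14209776]
wrist supply_knob [(0.88, [0.5273, 0.2876, 0.1265])]
wrist supply_pivot [(0.61, [0.5942, 0.2874, 0.1364])]
wrist vent_knob []
wrist vent_pivot []
scene supply_knob [(0.56, [0.523, 0.2898, 0.1317])]
scene supply_pivot [(0.61, [0.5918, 0.2871, 0.1313])]
scene vent_knob [(0.54, [0.5207, 0.0314, 0.1273])]
scene vent_pivot [(0.89, [0.5883, 0.0203, 0.1376])]
side supply_knob [(0.69, [0.5255, 0.2873, 0.1321])]
side supply_pivot [(0.92, [0.595, 0.2825, 0.1307]), (0.16, [0.5199, 0.0369, 0.1295])]
side vent_knob [(0.72, [0.518, 0.0378, 0.1275]), (0.68, [0.5628, -0.1413, 0.0399]), (0.17, [0.5265, 0.2854, 0.1291])]
side vent_pivot [(0.58, [0.589, 0.0165, 0.1308])]
6.725 [0.46529119 0.26595148 0.18914014] [ 0.4305163  -0.62057806  2.36565699 -0.16689727  0.61268336 -1.33760923] [0.00573994 0.22642418 1.48149082]
[ 0.099 -0.44  -0.127  0.142 -0.002  0.137]
[ 0.102 -0.459 -0.131  0.071 -0.001  0.067]
```

```bash
python3 -c "
from h import *
print(go((.519,.034,.135),.7,0,.11))"
```

```text
[ 0.081 -0.442 -0.127  0.135  0.065  0.144]
```

>>> jog_arm --motion "60 0.02 -0.11 -0.032 0.035 0.016 0.036; 60 0.04 -0.22 -0.064 0.07 0.032 0.072; 60 0.06 -0.33 -0.095 0.1 0.05 0.108; 60 0.081 -0.442 -0.127 0.135 0.065 0.144; 60 0.081 -0.442 -0.127 0.135 0.065 0.144"

```text
time: 8.1
tool_pos: [0.4607, 0.03, 0.2065]
tool_rot: [0.344, 0.004, 0.939, -0.001]
contact_force: [0.7, 1.0, -0.7]
gripper_width: 0.602
grasp_force: 0.0
```

```bash
python3 -c "
from h import *
s=state()
for c in ('wrist',):
  f=grab_frame(c)
  cv2.imwrite('pics/w2.png',f['color'][:,:,::-1])
  for t in ('vent_knob','vent_pivot','vent_stand','supply_knob'): print(c,t,[(round(float(d['p']),2),np.round(d['at'],4).tolist()) for d in place_of(c,t)][:3])
P,c=cloud(f);c=c.astype(int);m=(c[:,0]-c[:,2]>60)&(abs(P[:,0]-.519)<.04)&(abs(P[:,1]-.034)<.04)&(P[:,2]>.147)&(P[:,2]<.156);P=P[m]
print('top',m.sum(),P.mean(0),P.min(0),P.max(0))
print(s['time'],s['tool_pos'],s['joint_pos'],s['contact_force'])
print(go((.519,.034,.135),.7,0))"
```

```text
wrist vent_knob [(0.9, [0.5166, 0.0353, 0.13])]
wrist vent_pivot [(0.55, [0.5867, 0.0211, 0.1285])]
wrist vent_stand [(0.69, [0.5889, 0.0141, -0.0021])]
wrist supply_knob []
top 388 [0.51637845 0.03248796 0.14898204] [0.50747955 0.02252113 0.14703991] [0.52833851 0.04264518 0.15036041]
8.1 [0.46066376 0.03004678 0.20653766] [-0.15472034 -0.92754824  2.4629105   0.12011127  0.91180526 -1.75625179] [ 0.7322543   0.96562791 -0.67492756]
[-0.001 -0.004  0.221  0.002 -0.     0.001]
```

View pics/w2.png

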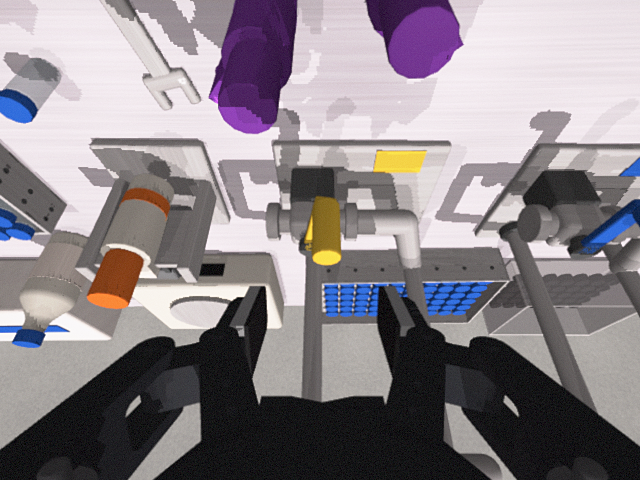

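The wrist view shows the yellow knob at (325,235), centred between the fingers, with the purple look-alikes clear above it. I advance and grip.

>>> jog_arm --motion "60 0 0 0.07 0 0 0; 60 -0.001 0 0.15 0 0 0; 60 -0.001 0 0.218 0 0 0; 60 -0.001 0 0.218 0 0 0; 0 -0.001 0 0.218 0 0 0"

```text
time: 8.98
tool_pos: [0.5307, 0.0357, 0.1226]
tool_rot: [0.343, -0.001, 0.939, 0.001]
contact_force: [-0.2, 0.0, 1.5]
gripper_width: 0.4
grasp_force: 0.0
```

>>> jog_arm --motion "0 0 0 0 0 0 0; 0 0 0 0 0 0 0; 0 0 0 0 0 0 0; 0 0 0 0 0 0 0; 0 0 0 0 0 0 0"

```text
time: 9.6
tool_pos: [0.531, 0.0349, 0.124]
tool_rot: [0.344, -0.0, 0.939, 0.001]
contact_force: [-6.8, 4.6, 4.6]
gripper_width: 0.243
grasp_force: 58.8
```

```bash
python3 arc.py .588 .0185 2.92 1.55 .7 0 .071
```

```text
9.6 grasp [0.5187 0.0349 0.1386] angle 2.9093108500075058 r 0.071183664948044 0.24341256792244484 [-6.80515493  4.61384262  4.62238351]
2.78 [-0.004  0.017  0.004]
2.65 [-0.01   0.035  0.009]
2.51 [-0.018  0.051  0.016]
2.37 [-0.028  0.066  0.024]
2.24 [-0.039  0.079  0.033]
2.1 [-0.051  0.09   0.044]
1.96 [-0.064  0.098  0.055]
1.82 [-0.079  0.105  0.067]
1.69 [-0.093  0.108  0.079]
1.55 [-0.108  0.109  0.092]
```

>>> jog_arm --motion "0 -0.004 0.017 0.004 0 0 0; 0 -0.01 0.035 0.009 0 0 0; 0 -0.018 0.051 0.016 0 0 0; 0 -0.028 0.066 0.024 0 0 0; 0 -0.039 0.079 0.033 0 0 0"

```text
time: 10.22
tool_pos: [0.5572, 0.0718, 0.1241]
tool_rot: [0.345, 0.0, 0.939, -0.001]
contact_force: [-8.6, -12.5, 5.8]
gripper_width: 0.237
grasp_force: 62.2
```

```bash
python3 arc.py .588 .0185 2.24 1.53 .7 0 .072
```

```text
10.225 grasp [0.5449 0.0718 0.1387] angle 2.2500252643511716 r 0.06856401993359819 0.23745766381986375 [ -8.60515587 -12.47704566   5.792024  ]
2.17 [-0.004  0.012  0.003]
2.1 [-0.01   0.018  0.009]
2.03 [-0.017  0.023  0.015]
1.96 [-0.024  0.027  0.021]
1.89 [-0.032  0.03   0.027]
1.81 [-0.039  0.033  0.033]
1.74 [-0.047  0.035  0.04 ]
1.67 [-0.055  0.037  0.046]
1.6 [-0.062  0.037  0.053]
1.53 [-0.07   0.037  0.059]
```

>>> jog_arm --motion "0 -0.01 0.011 0.009 0 0 0; 0 -0.024 0.018 0.021 0 0 0; 0 -0.039 0.023 0.033 0 0 0; 0 -0.055 0.026 0.046 0 0 0; 0 -0.072 0.026 0.061 0 0 0"

```text
time: 10.85
tool_pos: [0.6036, 0.0886, 0.124]
tool_rot: [0.344, 0.001, 0.939, 0.003]
contact_force: [-12.4, 12.9, 9.0]
gripper_width: 0.239
grasp_force: 61.9
```

```bash
python3 arc.py .588 .0175 1.54 1.5 .7 0 .071 | head -3; python3 -c "
from h import *
for c in ('scene','side','wrist'):
  grab_frame(c)
  for t in ('vent_knob','vent_pivot','supply_knob'): print(c,t,[(round(float(d['p']),2),np.round(d['at'],4).tolist()) for d in place_of(c,t)][:3])"
```

```text
10.85 grasp [0.5914 0.0886 0.1385] angle 1.523084390850528 r 0.07122866552546327 0.23919015293319254 [-12.43699719  12.94091525   9.00675191]
1.54 [ 0.001 -0.    -0.001]
1.53 [ 0.001 -0.    -0.001]
scene vent_knob [(0.4, [0.584, 0.0879, 0.1298])]
scene vent_pivot [(0.57, [0.5906, 0.0226, 0.1361])]
scene supply_knob [(0.88, [0.5236, 0.2908, 0.1312]), (0.74, [0.5329, -0.3762, 0.0014]), (0.65, [0.4633, -0.1968, 0.0014])]
side vent_knob [(0.69, [0.5841, 0.0923, 0.1272])]
side vent_pivot [(0.68, [0.5934, 0.2881, 0.0008]), (0.57, [0.5908, 0.0149, 0.1333]), (0.52, [0.4639, -0.1992, 0.0032])]
side supply_knob [(0.58, [0.5283, 0.2863, 0.1309])]
wrist vent_knob [(0.72, [0.5796, 0.0923, 0.1294])]
wrist vent_pivot []
wrist supply_knob []
```

>>> jog_arm --motion "0 -0.004 0 0.003 0 0 0; 0 -0.008 0 0.006 0 0 0; 0 -0.012 0 0.01 0 0 0; 0 -0.012 0 0.01 0 0 0; 0 -0.012 0 0.01 0 0 0"

```text
time: 12.08
tool_pos: [0.6106, 0.0889, 0.1239]
tool_rot: [0.344, -0.0, 0.939, 0.002]
contact_force: [-14.1, 10.1, 10.1]
gripper_width: 0.238
grasp_force: 60.9
```

```bash
python3 arc.py .588 .0175 1.54 1.5 .7 0 .071 | head -1; python3 -c "
from h import *
for c in ('scene','side','wrist'):
  grab_frame(c)
  for t in ('vent_knob','vent_pivot'): print(c,t,[(round(float(d['p']),2),np.round(d['at'],4).tolist()) for d in place_of(c,t)][:3])"
```

```text
12.075 grasp [0.5984 0.0889 0.1384] angle 1.426549778114368 r 0.07216304703037497 0.23761580449560132 [-14.12435486  10.06152265  10.11058304]
scene vent_knob [(0.63, [0.5596, -0.1422, 0.1434]), (0.61, [0.5907, 0.0859, 0.129]), (0.6, [0.386, 0.1578, -0.002])]
scene vent_pivot [(0.63, [0.5885, 0.0212, 0.1361])]
side vent_knob [(0.77, [0.5878, 0.0915, 0.1283])]
side vent_pivot [(0.64, [0.589, 0.018, 0.1297]), (0.62, [0.7264, -0.333, 0.0012])]
wrist vent_knob [(0.87, [0.5854, 0.0922, 0.1292])]
wrist vent_pivot []
```

>>> jog_arm --motion "0 -0.004 0 0.003 0 0 0; 0 -0.008 0 0.006 0 0 0; 0 -0.012 -0.001 0.01 0 0 0; 0 -0.012 -0.001 0.01 0 0 0; 0 -0.012 -0.001 0.01 0 0 0"

```text
time: 13.15
tool_pos: [0.6165, 0.089, 0.1229]
tool_rot: [0.341, 0.0, 0.94, 0.003]
contact_force: [-32.5, 11.5, 19.1]
gripper_width: 0.24
grasp_force: 58.5
```

```bash
python3 arc.py .588 .0175 1.54 1.5 .7 0 .071 | head -1; python3 -c "
from h import *
for c in ('scene','side','wrist'):
  f=grab_frame(c)
  if c=='side': cv2.imwrite('pics/s2.png',cv2.resize(f['color'][80:300,180:420,::-1],None,fx=2.5,fy=2.5))
  for t in ('vent_knob','vent_pivot'): print(c,t,[(round(float(d['p']),2),np.round(d['at'],4).tolist()) for d in place_of(c,t)][:3])"
```

```text
13.15 grasp [0.6042 0.089  0.1374] angle 1.3477576708674968 r 0.07330893644986289 0.23962858377780516 [-32.50272777  11.47084013  19.11489974]
scene vent_knob [(0.68, [0.5898, 0.0882, 0.131]), (0.45, [0.7271, -0.3344, 0.0025])]
scene vent_pivot [(0.92, [0.5886, 0.0199, 0.1351])]
side vent_knob [(0.58, [0.586, 0.0921, 0.1291])]
side vent_pivot [(0.55, [0.5891, 0.019, 0.1306])]
wrist vent_knob [(0.63, [0.5863, 0.0887, 0.1291])]
wrist vent_pivot []
```

View pics/s2.png

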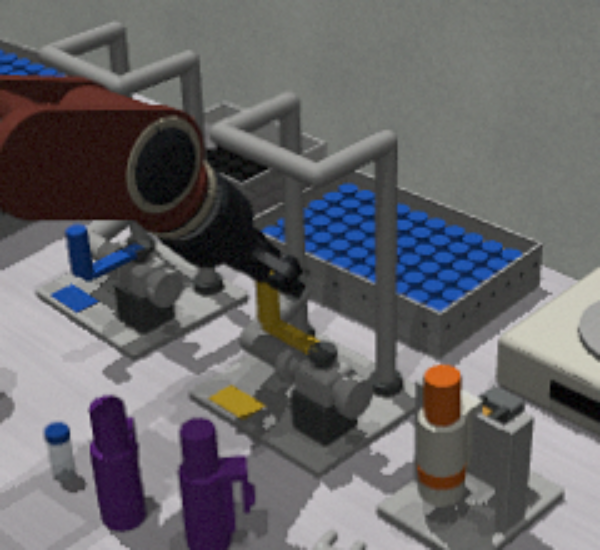

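The crop shows the yellow lever along its pipe at about (290,320), and the force rose while the knob held still, so it is at the stop. I release and back out.

>>> jog_arm --motion "0 0.008 0 -0.008 0 0 0; 60 0.008 0 -0.008 0 0 0; 60 0.008 0 -0.008 0 0 0; 60 0.008 0 -0.1 0 0 0; 60 0.008 0 -0.22 0 0 0"

```text
time: 14.22
tool_pos: [0.5441, 0.0856, 0.2033]
tool_rot: [0.342, 0.0, 0.94, 0.0]
contact_force: [1.8, 0.4, 2.5]
gripper_width: 0.595
grasp_force: 0.0
```

>>> jog_arm --motion "60 0 0 -0.08 0 0 0; 60 0 0 -0.08 0 0 0; 60 0 0 -0.08 0 0 0; 60 0 0 -0.08 0 0 0; 60 0 0 -0.08 0 0 0"

```text
time: 14.85
tool_pos: [0.5191, 0.086, 0.2323]
tool_rot: [0.342, 0.0, 0.94, 0.001]
contact_force: [1.0, 0.1, -0.4]
gripper_width: 0.596
grasp_force: 0.0
```

```bash
python3 -c "
from h import *
for c in ('wrist','scene','side'):
  f=grab_frame(c)
  for t in ('vent_knob','vent_pivot','supply_knob','supply_pivot','filter','filter_cap','filter_rail'): print(c,t,[(round(float(d['p']),2),np.round(d['at'],4).tolist()) for d in place_of(c,t)][:3])
  P,C=cloud(f);C=C.astype(int);m=(C[:,0]-C[:,2]>60)&(abs(P[:,0]-.585)<.04)&(abs(P[:,1]-.09)<.035)&(P[:,2]>.145)&(P[:,2]<.156);P=P[m]
  print('top',m.sum(),P.mean(0))
s=state();print(s['time'],s['tool_pos'],s['joint_pos'],s['contact_force'])
print(go((.560,-.141,.148),0,-.1,.12))"
```

```text
wrist vent_knob [(0.7, [0.5852, 0.0933, 0.1294])]
wrist vent_pivot []
wrist supply_knob [(0.91, [0.5282, 0.2897, 0.1267])]
wrist supply_pivot [(0.69, [0.527, 0.285, 0.1288]), (0.59, [0.5611, -0.1375, 0.1397])]
wrist filter [(0.72, [0.5625, -0.1439, 0.0382]), (0.48, [0.5578, -0.1365, 0.1429])]
wrist filter_cap [(0.75, [0.5608, -0.1338, 0.1417])]
wrist filter_rail [(0.7, [0.592, -0.1477, -0.0022]), (0.63, [0.5804, 0.0919, 0.13])]
top 411 [0.58217503 0.08859846 0.14863346]
scene vent_knob [(0.75, [0.5852, 0.0882, 0.1285]), (0.39, [0.3882, 0.1547, -0.0016])]
scene vent_pivot [(0.65, [0.5919, 0.0198, 0.1328]), (0.25, [0.466, -0.1959, -0.0038])]
scene supply_knob [(0.88, [0.5261, 0.2891, 0.1354]), (0.67, [0.3941, 0.3262, -0.0029]), (0.43, [0.4842, -0.3207, 0.0056])]
scene supply_pivot [(0.76, [0.5945, 0.2863, 0.1331])]
scene filter [(0.8, [0.5594, -0.1402, 0.0394]), (0.73, [0.3876, 0.072, -0.0015]), (0.67, [0.3763, -0.217, -0.0001])]
scene filter_cap [(0.92, [0.5608, -0.1427, 0.1449]), (0.85, [0.4135, -0.0039, 0.1045]), (0.73, [0.3785, -0.2203, 0.1062])]
scene filter_rail [(0.91, [0.5884, 
[... 195 characters left out ...]
(0.64, [0.5896, 0.0176, 0.1297]), (0.43, [0.529, -0.3753, 0.0029])]
side supply_knob [(0.75, [0.5272, 0.2862, 0.1308])]
side supply_pivot [(0.6, [0.5962, 0.281, 0.1279])]
side filter [(0.91, [0.561, -0.1443, 0.0419]), (0.79, [0.3856, 0.0756, -0.0037]), (0.65, [0.4171, -0.0058, -0.004])]
side filter_cap [(0.96, [0.3761, -0.2132, 0.1067]), (0.95, [0.4147, -0.0055, 0.1074]), (0.78, [0.3868, 0.0728, 0.1071])]
side filter_rail [(0.78, [0.5889, -0.1461, 0.0026])]
top 46 [0.58464431 0.08446878 0.14857404]
16.05 [0.5193014  0.08616915 0.23432192] [ 0.03418011 -0.66339972  2.2841411  -0.02850952  0.82040769 -1.52479941] [-0.25723453 -0.829483   -0.49078345]
[-0.081 -0.454  0.03   0.024  0.467  0.064]
```

The networks put both knobs about 3 mm short of the stops, possibly because I relaxed the grip before opening. To be sure, I'll nudge each one home with shut fingers, pushing only, starting with the vent.

```bash
python3 -c "
from h import *
r=T(.7,0)
for p in [(.545,.088,.15),(.548,.088,.132),(.575,.088,.132),(.585,.088,.132)]: print(p,frac(p,r))"
```

```text
(0.545, 0.088, 0.15) [ 0.069  0.003  0.162  0.001  0.001 -0.   ]
(0.548, 0.088, 0.132) [ 0.088  0.003  0.193  0.001  0.001 -0.   ]
(0.575, 0.088, 0.132) [ 0.047  0.003  0.228  0.001  0.001 -0.   ]
(0.585, 0.088, 0.132) [ 0.032  0.003  0.241  0.001  0.001 -0.   ]
```

>>> jog_arm --motion "0 0.04 0.003 0.09 0 0 0; 0 0.069 0.003 0.162 0 0 0; 0 0.088 0.003 0.193 0 0 0; 0 0.088 0.003 0.193 0 0 0; 0 0.067 0.003 0.21 0 0 0"

```text
time: 16.68
tool_pos: [0.5616, 0.0879, 0.1334]
tool_rot: [0.344, -0.0, 0.939, 0.001]
contact_force: [-0.6, 0.2, 0.3]
gripper_width: 0.002
grasp_force: 0.0
```

>>> jog_arm --motion "0 -0.008 0 0.006 0 0 0; 0 -0.015 0 0.013 0 0 0; 0 -0.02 0 0.017 0 0 0; 0 -0.025 0 0.021 0 0 0; 0 -0.025 0 0.021 0 0 0"

```text
time: 17.3
tool_pos: [0.5736, 0.0884, 0.1317]
tool_rot: [0.338, -0.001, 0.941, 0.0]
contact_force: [-61.8, -2.3, 36.9]
gripper_width: 0.004
grasp_force: 31.3
```

Firmly against the stop, and harder than I meant. I back off, then do the same to the supply with less force.

>>> jog_arm --motion "0 0.02 0 -0.03 0 0 0; 0 0 0 -0.13 0 0 0; 0 -0.02 0 -0.23 0 0 0; 0 -0.02 0 -0.23 0 0 0; 0 -0.02 0 -0.23 0 0 0"

```text
time: 17.92
tool_pos: [0.5111, 0.0877, 0.2271]
tool_rot: [0.344, -0.0, 0.939, 0.001]
contact_force: [-0.2, -0.5, -1.3]
gripper_width: -0.001
grasp_force: 0.0
```

```bash
python3 -c "
from h import *
s=state();print(s['time'],s['tool_pos'],s['contact_force'])
grab_frame('wrist');grab_frame('side')
print([(c,place_of(c,'vent_knob')[:1]) for c in ('wrist','side')])
r=T(.7,.2)
for p in [(.47,.32,.25),(.532,.33,.132),(.532,.313,.132)]: print(p,frac(p,r), 'rel pts')
# frame-local -y world step in tool axes
print(r.inv().apply([0,-.01,0])/.5)"
```

```text
17.925 [0.51107471 0.08768779 0.22711403] [-0.18621449 -0.50842958 -1.2840496 ]
[('wrist', [{'at': [0.586, 0.0924, 0.1281], 'p': 0.67}]), ('side', [{'at': [0.5873, 0.0912, 0.1305], 'p': 0.97}])]
(0.47, 0.32, 0.25) [ 0.03   0.465 -0.091 -0.085 -0.002 -0.102] rel pts
(0.532, 0.33, 0.132) [ 0.086  0.485  0.17  -0.085 -0.002 -0.102] rel pts
(0.532, 0.313, 0.132) [ 0.086  0.451  0.17  -0.085 -0.002 -0.102] rel pts
[ 0.00303901 -0.01960133 -0.00255973]
```

>>> jog_arm --motion "0 0.007 0.12 -0.022 -0.02 0 -0.025; 0 0.015 0.24 -0.045 -0.04 0 -0.05; 0 0.022 0.36 -0.07 -0.06 0 -0.075; 0 0.03 0.47 -0.091 -0.085 -0.002 -0.102; 0 0.03 0.47 -0.091 -0.085 -0.002 -0.102"

```text
time: 18.75
tool_pos: [0.4692, 0.3258, 0.251]
tool_rot: [0.342, -0.096, 0.934, 0.035]
contact_force: [0.0, 0.1, -0.5]
gripper_width: -0.001
grasp_force: 0.0
```

```bash
python3 -c "
from h import *
r=T(.7,.2);s=state();print(s['tool_pos'])
for p in [(.529,.332,.132),(.529,.316,.132)]: print(p,frac(p,r))"
```

```text
[0.46922938 0.32575137 0.25099444]
(0.529, 0.332, 0.132) [ 0.062 -0.012  0.259  0.002  0.001  0.003]
(0.529, 0.316, 0.132) [ 0.067 -0.043  0.255  0.002  0.001  0.003]
```

>>> jog_arm --motion "0 0.02 -0.004 0.09 0 0 0; 0 0.04 -0.008 0.18 0 0 0; 0 0.062 -0.012 0.259 0 0 0; 0 0.062 -0.012 0.259 0 0 0; 0 0.065 -0.03 0.257 0 0 0"

```text
time: 19.38
tool_pos: [0.5309, 0.3192, 0.134]
tool_rot: [0.343, -0.094, 0.934, 0.034]
contact_force: [0.3, -0.3, 0.4]
gripper_width: 0.003
grasp_force: 0.0
```

>>> jog_arm --motion "0 0.001 -0.006 -0.001 0 0 0; 0 0.002 -0.012 -0.002 0 0 0; 0 0.002 -0.016 -0.002 0 0 0; 0 0.002 -0.016 -0.002 0 0 0; 0 0.002 -0.016 -0.002 0 0 0"

```text
time: 20.0
tool_pos: [0.5311, 0.3143, 0.1361]
tool_rot: [0.345, -0.094, 0.933, 0.038]
contact_force: [-0.1, 11.8, -2.3]
gripper_width: 0.001
grasp_force: 5.7
```

Supply holds still under 12 N, so it is at its stop. I retreat and go to the filter.

>>> jog_arm --motion "0 0 0.03 0 0 0 0; 0 -0.02 0.02 -0.1 0 0 0; 0 -0.04 0 -0.2 0 0 0; 0 -0.06 -0.04 -0.26 0 0 0; 100 -0.06 -0.04 -0.26 0 0 0"

```text
time: 20.62
tool_pos: [0.4756, 0.2797, 0.2578]
tool_rot: [0.347, -0.093, 0.932, 0.036]
contact_force: [0.4, 0.2, -0.5]
gripper_width: 0.197
grasp_force: 0.0
```

```bash
python3 -c "
from h import *
s=state();print(s['tool_pos'])
print(frac((.46,.08,.27),T(.35,0)),frac((.46,-.14,.28),T(0,-.1)))"
```

```text
[0.4755822  0.27969551 0.25783659]
[ 0.066 -0.385 -0.091  0.069  0.241  0.114] [ 0.118 -0.817 -0.164  0.073  0.472  0.19 ]
```

>>> jog_arm --motion "100 0.018 -0.1 -0.023 0.017 0.06 0.03; 100 0.035 -0.2 -0.046 0.034 0.12 0.06; 100 0.05 -0.3 -0.07 0.05 0.18 0.09; 100 0.066 -0.4 -0.091 0.069 0.241 0.114; 100 0.08 -0.5 -0.11 0.07 0.3 0.13"

```text
time: 21.25
tool_pos: [0.459, 0.0203, 0.2675]
tool_rot: [0.124, 0.01, 0.992, -0.003]
contact_force: [-0.1, 0.4, 0.2]
gripper_width: 0.999
grasp_force: 0.0
```

```bash
python3 -c "
from h import *
s=state();print(s['tool_pos'])
print(frac((.5,-.14,.28),T(0,-.1)))"
```

```text
[0.45895954 0.02033375 0.26745538]
[-0.092 -0.319 -0.001  0.004  0.166  0.053]
```

>>> jog_arm --motion "100 -0.02 -0.1 0 0.001 0.05 0.015; 100 -0.05 -0.2 0 0.003 0.1 0.03; 100 -0.08 -0.3 0 0.004 0.166 0.053; 100 -0.092 -0.319 -0.001 0.004 0.166 0.053; 100 -0.092 -0.319 -0.001 0.004 0.166 0.053"

```text
time: 21.88
tool_pos: [0.5006, -0.1388, 0.2795]
tool_rot: [0.001, 0.05, 0.999, 0.001]
contact_force: [-1.0, -0.2, -0.4]
gripper_width: 0.998
grasp_force: 0.0
```

```bash
python3 -c "
from h import *
s=state();print(s['time'],s['tool_pos'],s['joint_pos'])
f=grab_frame('wrist');cv2.imwrite('pics/w3.png',f['color'][:,:,::-1])
for t in ('filter','filter_cap','filter_rail'): print(t,[(round(float(d['p']),2),np.round(d['at'],4).tolist()) for d in place_of('wrist',t)][:2])
P,C=cloud(f);C=C.astype(int)
b=(abs(P[:,0]-.57)<.09)&(abs(P[:,1]+.145)<.09)
m=b&(C[:,0]-C[:,2]>80)&(P[:,2]>.16);print('cap',m.sum(),P[m].mean(0),cv2.minEnclosingCircle(P[m][:,:2].astype(np.float32)))
g=abs(C[:,0]-C[:,2])<40
m=b&g&(P[:,2]>.112)&(P[:,2]<.126)&(P[:,0]>.57);print('rail',m.sum(),cv2.minAreaRect(P[m][:,:2].astype(np.float32)),P[m].mean(0))
m=b&g&(P[:,2]>.002)&(P[:,2]<.016);print('foot',m.sum(),cv2.minAreaRect(P[m][:,:2].astype(np.float32)))
"
```

```text
21.875 [ 0.50062837 -0.13875172  0.27946397] [-4.14711138e-01 -2.28172939e-01  1.79681378e+00  1.88140749e-03
  1.57136275e+00 -1.88553182e+00]
filter [(0.88, [0.4176, -0.0076, -0.0002]), (0.75, [0.5656, -0.1436, 0.0393])]
filter_cap [(0.94, [0.4147, -0.0054, 0.1084]), (0.69, [0.3757, -0.215, 0.1026])]
filter_rail []
cap 843 [ 0.55933427 -0.14101719  0.16339074] ((0.5601400136947632, -0.14085325598716736), 0.014865685254335403)
rail 1097 ((0.5904183387756348, -0.14668475091457367), (0.10402151942253113, 0.04093276336789131), 89.03289031982422) [ 0.59283248 -0.14707831  0.11930867]
foot 3325 ((0.5679531693458557, -0.15676361322402954), (0.1349286437034607, 0.19388224184513092), 82.18889617919922)
```

View pics/w3.png

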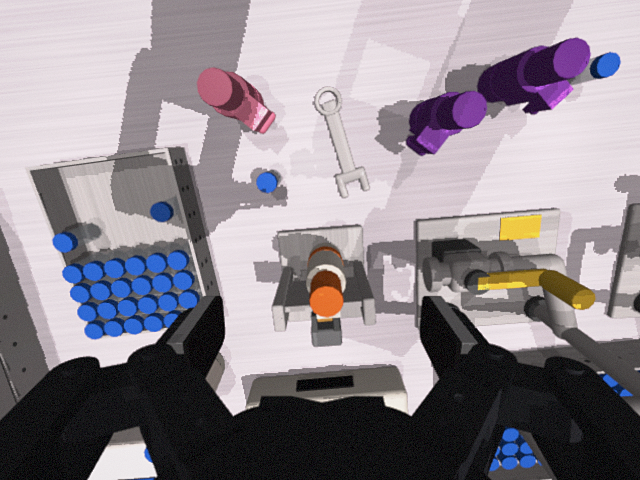

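The wrist view shows the orange cap at (326,300) on the rail with posts at (280,308) and (368,305), and vials a and b in the tray at (65,242) and (162,212). The rail yaw comes out near -0.06.

```bash
python3 -c "
from h import *
r=T(0,-.06)
for p in [(.56,-.141,.22),(.56,-.141,.129)]: print(frac(p,r))"
```

```text
[-0.119  0.005  0.122  0.     0.003 -0.025]
[-0.119  0.004  0.304  0.     0.003 -0.025]
```

>>> jog_arm --motion "75 -0.06 0.002 0.06 0 0.001 -0.01; 75 -0.119 0.004 0.12 0 0.002 -0.025; 75 -0.119 0.004 0.2 0 0.002 -0.025; 75 -0.119 0.004 0.27 0 0.002 -0.025; 75 -0.119 0.004 0.304 0 0.002 -0.025"

```text
time: 22.7
tool_pos: [0.5592, -0.1411, 0.1268]
tool_rot: [-0.001, 0.03, 1.0, 0.001]
contact_force: [-0.1, -1.5, -0.4]
gripper_width: 0.749
grasp_force: 0.0
```

>>> jog_arm --motion "75 0 0 0 0 0 0; 0 0 0 0 0 0 0; 0 0 0 0 0 0 0; 0 0 0 0 0 0 0; 0 0 0 0 0 0 0"

```text
time: 23.32
tool_pos: [0.5618, -0.1429, 0.1312]
tool_rot: [0.002, 0.031, 1.0, -0.0]
contact_force: [-1.0, 1.7, 5.4]
gripper_width: 0.332
grasp_force: 58.8
```

```bash
python3 -c "
from h import *
s=state();print(s['time'],s['tool_pos'],s['contact_force'],s['gripper_width'],s['grasp_force'])
for c in ('side','scene'):
  f=grab_frame(c)
  for t in ('filter','filter_cap'): print(c,t,[(round(float(d['p']),2),np.round(d['at'],4).tolist()) for d in place_of(c,t)][:4])"
```

```text
23.325 [ 0.56181665 -0.14290907  0.13119056] [-1.02240579  1.72476737  5.37308127] 0.3317956928340003 58.84511053562164
side filter [(0.81, [0.5574, -0.1462, 0.0358]), (0.77, [0.3787, -0.2169, -0.0032]), (0.67, [0.3847, 0.0723, -0.0015]), (0.61, [0.422, -0.0056, -0.0003])]
side filter_cap [(0.84, [0.5597, -0.1384, 0.1466]), (0.83, [0.3861, 0.0758, 0.1048]), (0.74, [0.374, -0.2138, 0.103]), (0.68, [0.4168, -0.0061, 0.1085])]
scene filter [(0.83, [0.3784, -0.2191, -0.0]), (0.77, [0.3869, 0.0729, 0.0022]), (0.61, [0.4161, -0.0085, 0.0019]), (0.53, [0.56, -0.142, 0.0397])]
scene filter_cap [(0.87, [0.3811, -0.2188, 0.1035]), (0.86, [0.4149, -0.0014, 0.107]), (0.63, [0.3847, 0.0727, 0.1051]), (0.62, [0.5591, -0.1413, 0.1479])]
```

>>> jog_arm --motion "0 0 0 -0.016 0 0 0; 0 0 0 -0.034 0 0 0; 0 0 0 -0.055 0 0 0; 0 0 0 -0.08 0 0 0; 0 0 0 -0.11 0 0 0"

```text
time: 24.25
tool_pos: [0.5599, -0.1427, 0.1845]
tool_rot: [-0.001, 0.031, 1.0, 0.0]
contact_force: [0.2, -0.8, -1.6]
gripper_width: 0.337
grasp_force: 61.2
```

>>> jog_arm --motion "0 0 0 -0.03 0 0 0; 0 0 0 -0.07 0 0 0; 0 0 0 -0.11 0 0 0; 0 0 0 -0.12 0 0 0; 0 0 0 -0.12 0 0 0"

```text
time: 24.88
tool_pos: [0.5607, -0.1428, 0.2443]
tool_rot: [0.001, 0.031, 1.0, 0.0]
contact_force: [1.7, 0.5, -2.0]
gripper_width: 0.331
grasp_force: 61.2
```

```bash
python3 -c "
from h import *
s=state();print(s['time'],s['tool_pos'],s['contact_force'],s['gripper_width'],s['grasp_force'])
for c in ('side','scene','wrist'):
  f=grab_frame(c)
  if c=='side': cv2.imwrite('pics/s3.png',cv2.resize(f['color'][130:430,260:560,::-1],None,fx=2,fy=2))
  for t in ('filter','filter_cap','tray','bay','vial_a'): print(c,t,[(round(float(d['p']),2),np.round(d['at'],4).tolist()) for d in place_of(c,t)][:4])
"
```

```text
24.875 [ 0.56065172 -0.14281655  0.24431079] [ 1.71757908  0.52393811 -2.04759973] 0.3307751501510452 61.17129921913147
side filter [(0.79, [0.4173, -0.0061, -0.0026]), (0.73, [0.5592, -0.1471, 0.1522]), (0.73, [0.3827, 0.0749, -0.0023]), (0.69, [0.3793, -0.2149, -0.003])]
side filter_cap [(0.68, [0.5304, -0.3752, 0.0032]), (0.66, [0.3802, -0.2116, 0.1058]), (0.6, [0.3867, 0.0742, 0.1067]), (0.57, [0.5611, -0.1412, 0.2552])]
side tray [(0.58, [0.5272, -0.3726, -0.0007])]
side bay [(0.66, [0.4737, -0.38, 0.0038])]
side vial_a [(0.7, [0.4842, -0.314, 0.0039]), (0.69, [0.4638, -0.1993, 0.0048]), (0.64, [0.509, -0.4391, 0.0042]), (0.61, [0.3835, 0.1582, -0.0013])]
scene filter [(0.97, [0.3776, -0.2163, 0.001]), (0.92, [0.4174, -0.007, -0.001]), (0.82, [0.3863, 0.0741, -0.0019]), (0.76, [0.5595, -0.1391, 0.1509])]
scene filter_cap [(0.86, [0.5596, -0.1421, 0.2558]), (0.78, [0.3787, -0.2199, 0.1096]), (0.7, [0.5555, -0.1419, 0.1492]), (0.57, [0.4133, -0.005, 0.106])]
scene tray [(0.83, [0.5322, -0.375, -0.0006])]
scene bay [(0.96, [0.4813, -0.3768, 0.0042]), (0.63, [0.5597, -0.1417, 0.2552]), (0.61, [0.5905, 0.0175, 0.1355])]
scene vial_a [(0.66, [0.5108, -0.439, 0.0089]), (0.65, [0.465, -0.1957, -0.0007]), (0.48, [0.3876, 0.157, -0.0018]), (0.42, [0.4796, -0.3203, 0.0063])]
wrist filter [(0.93, [0.4129, -0.0102, -0.0022]), (0.73, [0.3864, 0.0694, 0.0023]), (0.72, [0.374, -0.2176, -0.0027]), (0.71, [0.5851, 0.0901, 0.1304])]
wrist filter_cap [(0.9, [0.56, -0.1377, 0.2549]), (0.79, [0.4196, -0.0077, 0.1043]), (0.56, [0.5873, 0.0163, 0.001])]
wrist tray [(0.7, [0.5585, -0.141, 0.2539]), (0.61, [0.5346, -0.3759, 0.0013])]
wrist bay [(0.65, [0.4796, -0.38, 0.0035])]
wrist vial_a [(0.92, [0.4848, -0.3151, 0.0015]), (0.79, [0.3867, 0.1531, 0.0009]), (0.63, [0.5116, -0.4387, 0.0032])]
```

View pics/s3.png

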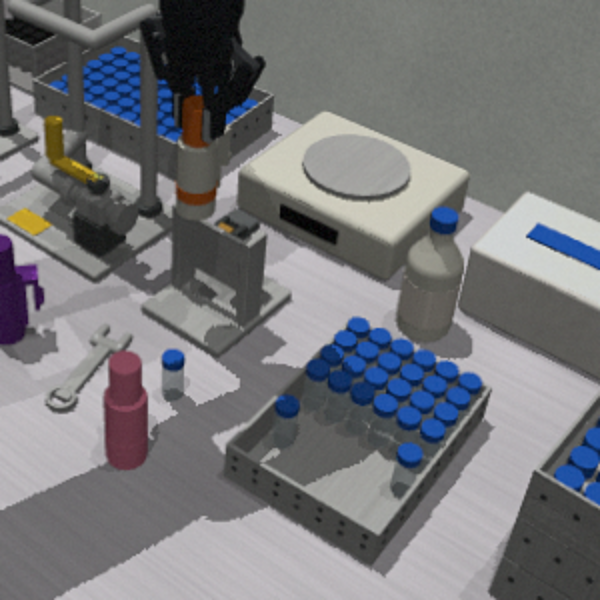

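The crop shows the filter hanging upright above the rail at (195,165), and the bay is clear between the vials at (287,408) and (405,460). I carry it over.

```bash
python3 -c "
from h import *
r=T(0,-.06)
for p in [(.478,-.377,.244),(.478,-.377,.115),(.478,-.377,.095)]: print(frac(p,r))"
```

```text
[ 0.136 -0.478 -0.001  0.     0.    -0.001]
[ 0.136 -0.478  0.257  0.     0.    -0.001]
[ 0.136 -0.478  0.297  0.     0.    -0.001]
```

>>> jog_arm --motion "0 0.02 -0.06 0 0 0 0; 0 0.05 -0.16 0 0 0 0; 0 0.08 -0.26 0 0 0 0; 0 0.11 -0.36 0 0 0 0; 0 0.13 -0.45 0 0 0 0"

```text
time: 26.4
tool_pos: [0.4809, -0.365, 0.2439]
tool_rot: [0.0, 0.031, 1.0, -0.0]
contact_force: [0.7, 0.2, -0.7]
gripper_width: 0.336
grasp_force: 61.2
```

>>> jog_arm --motion "0 0.006 -0.028 0 0 0 0; 0 0.006 -0.028 0.04 0 0 0; 0 0.006 -0.028 0.1 0 0 0; 0 0.006 -0.028 0.16 0 0 0; 0 0.006 -0.028 0.2 0 0 0"

```text
time: 27.02
tool_pos: [0.4776, -0.3744, 0.1404]
tool_rot: [-0.001, 0.03, 1.0, 0.002]
contact_force: [-0.1, 0.8, -0.5]
gripper_width: 0.335
grasp_force: 61.3
```

```bash
python3 -c "
from h import *
s=state();print(s['time'],s['tool_pos'],s['contact_force'],s['gripper_width'],s['grasp_force'])
for c in ('side','scene','wrist'):
  f=grab_frame(c)
  if c=='side': cv2.imwrite('pics/s4.png',cv2.resize(f['color'][200:430,340:560,::-1],None,fx=2.5,fy=2.5))
  for t in ('filter','bay','vial_a'): print(c,t,[(round(float(d['p']),2),np.round(d['at'],4).tolist()) for d in place_of(c,t) if d['at'][1]<-.25][:4])
print(frac((.478,-.377,.095),T(0,-.06)))
"
```

```text
27.025 [ 0.47762277 -0.37443087  0.14036641] [-0.05194402  0.80552492 -0.5096237 ] 0.33477159682304997 61.25973701477051
side filter [(0.77, [0.4746, -0.3769, 0.0478])]
side bay [(0.88, [0.4739, -0.3778, 0.0044])]
side vial_a [(0.62, [0.4884, -0.3174, 0.0041]), (0.55, [0.5122, -0.4392, 0.0041])]
scene filter [(0.77, [0.4729, -0.3776, 0.0504])]
scene bay [(0.59, [0.4789, -0.3789, 0.0048])]
scene vial_a [(0.66, [0.4828, -0.32, 0.0089]), (0.59, [0.5108, -0.4382, 0.0062])]
wrist filter [(0.8, [0.4788, -0.3803, 0.0529]), (0.29, [0.4863, -0.3167, 0.0022])]
wrist bay [(0.68, [0.4796, -0.3761, 0.0064])]
wrist vial_a [(0.93, [0.5071, -0.4376, 0.0041]), (0.72, [0.4855, -0.3165, 0.0021])]
[ 0.001  0.001  0.099 -0.     0.001 -0.001]
```

View pics/s4.png

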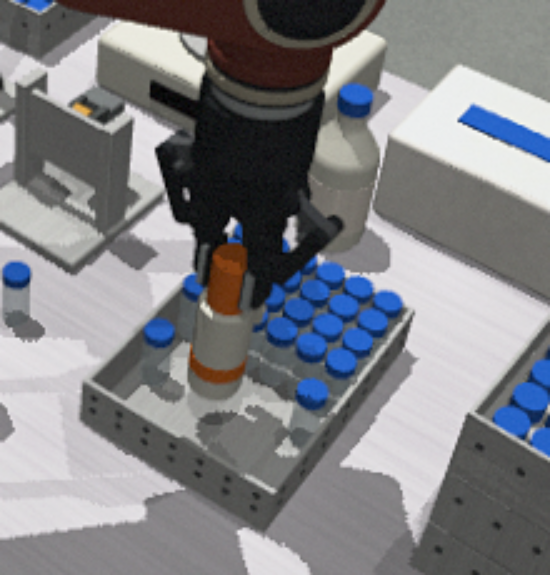

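The filter hangs upright at (218,330) over the middle of the bay, clear of both vials. I lower it slowly.

>>> jog_arm --motion "0 -0.003 0 0.03 0 0 0; 0 -0.003 0 0.055 0 0 0; 0 -0.003 0 0.07 0 0 0; 0 -0.003 0 0.078 0 0 0; 0 -0.003 0 0.082 0 0 0"

```text
time: 28.25
tool_pos: [0.4795, -0.3771, 0.1024]
tool_rot: [0.0, 0.031, 1.0, 0.0]
contact_force: [-0.2, 0.7, -1.6]
gripper_width: 0.335
grasp_force: 61.3
```

>>> jog_arm --motion "0 0 0 0.002 0 0 0; 0 0 0 0.004 0 0 0; 0 0 0 0.006 0 0 0; 0 0 0 0.007 0 0 0; 0 0 0 0.007 0 0 0"

```text
time: 28.88
tool_pos: [0.4795, -0.3771, 0.0992]
tool_rot: [0.0, 0.031, 1.0, 0.0]
contact_force: [0.5, 0.2, -0.9]
gripper_width: 0.337
grasp_force: 61.3
```

>>> jog_arm --motion "0 0 0 0.002 0 0 0; 0 0 0 0.004 0 0 0; 0 0 0 0.006 0 0 0; 0 0 0 0.007 0 0 0; 0 0 0 0.007 0 0 0"

```text
time: 29.5
tool_pos: [0.4795, -0.3771, 0.0959]
tool_rot: [0.0, 0.031, 1.0, 0.0]
contact_force: [0.2, 0.8, -0.6]
gripper_width: 0.331
grasp_force: 61.3
```

>>> jog_arm --motion "0 0 0 0.002 0 0 0; 0 0 0 0.003 0 0 0; 0 0 0 0.004 0 0 0; 0 0 0 0.004 0 0 0; 0 0 0 0.004 0 0 0"

```text
time: 30.12
tool_pos: [0.4802, -0.3773, 0.0958]
tool_rot: [0.001, 0.031, 1.0, 0.0]
contact_force: [-2.1, 2.9, 7.7]
gripper_width: 0.332
grasp_force: 62.4
```

```bash
python3 -c "
from h import *
for c in ('side','scene','wrist'):
  f=grab_frame(c)
  for t in ('filter','filter_cap'): print(c,t,[(round(float(d['p']),2),np.round(d['at'],4).tolist()) for d in place_of(c,t) if d['at'][1]<-.25][:4])
  P,C=cloud(f);C=C.astype(int);m=(C[:,0]-C[:,2]>80)&(abs(P[:,0]-.479)<.03)&(abs(P[:,1]+.377)<.03);print(m.sum(),np.percentile(P[m][:,2],[80,95,99]) if m.any() else 0)
"
```

```text
side filter [(0.64, [0.4772, -0.3769, 0.0052])]
side filter_cap [(0.6, [0.4782, -0.3738, 0.1118])]
344 [0.12851218 0.1301241  0.13110584]
scene filter [(0.95, [0.4781, -0.3753, 0.0024]), (0.48, [0.7271, -0.3334, 0.002])]
scene filter_cap [(0.84, [0.4794, -0.3788, 0.1113])]
0 0
wrist filter [(0.66, [0.4793, -0.3769, 0.0049])]
wrist filter_cap [(0.62, [0.4797, -0.3733, 0.1043])]
6049 [0.12867722 0.12916484 0.12958865]
```

Touchdown: 7.7 N, and the cap top at 0.129 m matches 4 + 125 mm. I release and rise.

>>> jog_arm --motion "0 0 0 -0.001 0 0 0; 40 0 0 -0.001 0 0 0; 55 0 0 -0.001 0 0 0; 75 0 0 -0.001 0 0 0; 75 0 0 -0.001 0 0 0"

```text
time: 31.2
tool_pos: [0.4794, -0.3771, 0.0939]
tool_rot: [0.0, 0.031, 1.0, 0.0]
contact_force: [0.2, 0.9, -0.3]
gripper_width: 0.749
grasp_force: 0.0
```

>>> jog_arm --motion "75 0 0 -0.02 0 0 0; 75 0 0 -0.06 0 0 0; 75 0 0 -0.14 0 0 0; 75 0 0 -0.24 0 0 0; 75 0 0 -0.34 0 0 0"

```text
time: 31.82
tool_pos: [0.4794, -0.3772, 0.2678]
tool_rot: [0.001, 0.031, 1.0, -0.001]
contact_force: [-0.0, -0.5, 0.3]
gripper_width: 0.751
grasp_force: 0.0
```

```bash
python3 -c "
from h import *
s=state();print(s['time'],s['tool_pos'],s['contact_force'])
for c in ('side','scene','wrist'):
  f=grab_frame(c)
  if c=='side': cv2.imwrite('pics/s5.png',f['color'][:,:,::-1])
  for t in ('filter','filter_cap','vial_a','supply_knob','vent_knob','beaker','wrench','spray'): print(c,t,[(round(float(d['p']),2),np.round(d['at'],3).tolist()) for d in place_of(c,t)][:5])
"
```

```text
31.825 [ 0.47943642 -0.37720941  0.26776037] [-0.02246546 -0.53576667  0.31340733]
side filter [(0.92, [0.419, -0.006, -0.002]), (0.72, [0.384, 0.077, -0.002]), (0.69, [0.378, -0.214, -0.002]), (0.57, [0.48, -0.379, 0.005])]
side filter_cap [(0.81, [0.48, -0.374, 0.108]), (0.76, [0.383, 0.076, 0.105]), (0.75, [0.417, -0.006, 0.111]), (0.66, [0.378, -0.212, 0.108])]
side vial_a [(0.67, [0.382, 0.16, -0.001]), (0.66, [0.464, -0.197, 0.002]), (0.58, [0.509, -0.438, 0.004]), (0.51, [0.486, -0.315, 0.002]), (0.39, [0.481, -0.38, 0.004])]
side supply_knob [(0.6, [0.529, 0.285, 0.133])]
side vent_knob [(0.68, [0.587, 0.093, 0.13])]
side beaker [(0.93, [0.397, 0.322, -0.001])]
side wrench [(0.69, [0.433, -0.108, -0.0])]
side spray [(0.72, [0.724, -0.332, 0.001])]
scene filter [(0.89, [0.419, -0.004, -0.001]), (0.88, [0.377, -0.22, -0.0]), (0.81, [0.478, -0.376, 0.004]), (0.67, [0.386, 0.077, -0.001])]
scene filter_cap [(0.88, [0.483, -0.38, 0.107]), (0.8, [0.416, -0.003, 0.108]), (0.74, [0.379, -0.22, 0.107]), (0.72, [0.591, -0.147, 0.0]), (0.57, [0.388, 0.075, 0.103])]
scene vial_a [(0.69, 
[... 188 characters left out ...]
.6, [0.533, -0.375, -0.0]), (0.46, [0.593, 0.086, 0.128])]
scene beaker [(0.58, [0.394, 0.327, -0.001])]
scene wrench [(0.51, [0.429, -0.111, -0.004])]
scene spray [(0.41, [0.509, -0.436, 0.003])]
wrist filter [(0.91, [0.481, -0.379, -0.0]), (0.62, [0.376, -0.218, -0.004])]
wrist filter_cap [(0.81, [0.378, -0.215, 0.104]), (0.68, [0.483, -0.372, 0.105]), (0.41, [0.587, 0.016, 0.001])]
wrist vial_a [(0.75, [0.486, -0.318, 0.0]), (0.73, [0.479, -0.375, 0.106]), (0.66, [0.509, -0.439, 0.002]), (0.6, [0.464, -0.194, -0.0])]
wrist supply_knob []
wrist vent_knob [(0.59, [0.435, -0.111, 0.0])]
wrist beaker []
wrist wrench [(0.67, [0.433, -0.112, 0.002])]
wrist spray [(0.7, [0.723, -0.336, -0.004])]
```

View pics/s5.png

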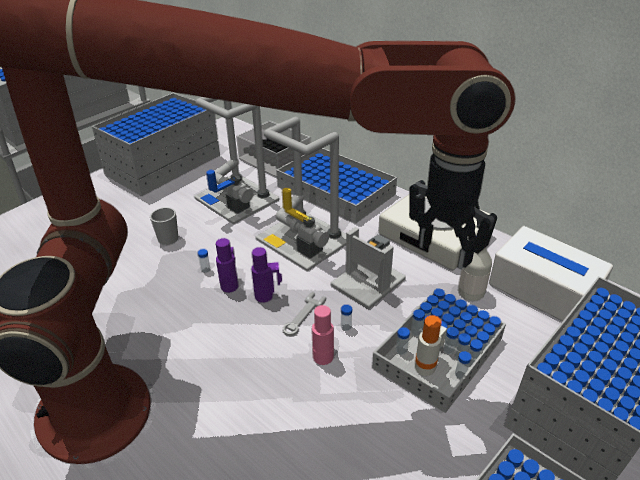

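The picture shows the filter upright in the bay at (428,345), the blue lever across its pipe at (215,183), the yellow lever along its pipe at (295,207), and everything else in place.

```bash
python3 -c "
from plant import *
print(job_done())"
```

```text
the job is handed in; nothing more can be done
None
```

The job is handed in with no verdict returned: supply closed, vent open, then the filter stood upright at the bay with the vials unmoved, in about 32 s; one fingertip push on the vent knob peaked at about 72 N, under the 120 N wrist limit.

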